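# Pack the juicer's feed chute

## Robot

A 7-joint arm with a two-finger parallel gripper is mounted at the origin on a cart in front of the work surface, level with it; the furniture and walls round the work are solid. World frame = base frame: x ahead of the robot, y to its left, z up, the work surface at z = 0. Lengths are in m, angles in rad, forces in N, time in s.
With the tool pointing down it reaches from about 0.425 to 0.925 m from the base axis. Payload 6.8 kg.
Tool frame: the origin (TCP) lies between the finger pads; the fingertips stand r.tcp_to_tips ahead of it and the grasp point (between the pads) lies 3 mm ahead of it (r.tcp_to_tips is the distance from the TCP to the fingertips, in m); z points along the fingers, y is the line along which they close (so a half turn about z gives the same grasp; the last joint's range is limited). The gripper opens to 85 mm and grips with 20 to 120 N. Pads are 22 mm wide; open, the fingers measure 114 mm over their backs; the gripper's body (76 mm by 85 mm) begins 54 mm behind the grasp point. The pads swing forward as they close: fully open they stand 13 mm farther back than shut.
Start: joints at [-1.42, 0.477, 0.022, 1.555, -0.011, 1.109, -0.083], TCP at [0.173, 0.653, 0.253] pointing down, gripper open.
Joint ranges: [-2.96, 2.96], [-0.34, 2.1], [-1.41, 1.46], [0.24, 2.44], [-1.37, 4.51], [0.17, 1.92], [-2.96, 2.96]. Speed limits (rad/s): [2.39, 2.39, 3.14, 3.14, 3.14, 3.14, 3.14].

## Interface

Orientations are given as a rotation vector (axis times angle).
In Python, from bench import r gives the robot as it stands. The module is installed in compiled form; this text tells all that it offers.
- The arm moves only by the tool step_arm, never from a script. Its argument "moves" is a list of rows, each an object of numbers: "rx", "ry", "rz": the turn, a rotation vector about the tool's x, y, z in degrees; "dx", "dy", "dz": the shift along the tool's x, y, z in mm; "gripper": the opening, from -1 (shut) to 1 (fully open). In form: [{"rx": .., "ry": .., "rz": .., "dx": .., "dy": .., "dz": .., "gripper": ..}, ...]. A call has 1 to 20 rows; each row shifts and turns the commanded pose from where the row before left it, along the tool's axes as they then stand; what a row does not reach is not made up. A row lasts 1/8 s, in which the tool goes at most 62.5 mm and 10.7 degrees, less where a joint would pass 70% of its speed; a pose out of reach is approached as far as the arm can. A call is refused whole if a number of a shift passes 62.5 or a number of a turn 10.7, either way. A call with a gripper value outside its range is refused whole. The fingers move at their own pace and stop on an object; "grip_force" is the grip in N (left out, the last holds). Time passes only in rows, so rows that do not move let the fingers close. It gives the time, the measured TCP pose, the force, the opening and the grip force at its end, in the units of the state.
- r.get_obs(): the state, without advancing time (a new reading comes with each control period).
- r.grab_frame(name): name is "scene" or "top" or "wrist"; returns the picture (400x640x3 uint8, blue, green, red); there is no depth.
- r.camera_info(name): a dict with "mtx" (3x3 intrinsics, pixels), "rvec" (rotation vector, rad) and "tvec" (3), from world to camera coordinates, as OpenCV has them. Camera axes: x right, y down, z forward; pixel columns grow to the right and rows downward; lengths in m; the calibration is good to about 2 mm. A picture is of the moment at which its call begins: read the wrist's pose just before it. camera_info takes no time and is no camera call; for the wrist camera it gives the pose at the moment of the call.
- r.hand_in(): hands the job in; it is judged then, once.
The state is a dict: "clock": time; "joints": joint angles; "qvel": joint speeds; "tau": joint torques, N m; "tcp_pos": TCP position; "orientation": TCP orientation; "contact_force": force on the tool from outside, world axes, zero at the start; "moment": the same for the moment, N m; "grip_width": finger opening in m; "gripper_force": force on a finger pad.
Only numpy, scipy, OpenCV 4.12 (cv2) and the standard library are available. Lean on these libraries where they do the work, as an engineer would, in place of code of your own. Each camera call takes 0.05 s, during which the arm holds its last target. There are 200 camera calls.

## Task

Drop the loose carrot length into the chute of the hand juicer, on top of the one that has caught on the flaps, then use the pusher to press both down past the flaps until they bottom out firmly on the screw. Draw the pusher out so that both flaps spring shut over the carrots, and stand it upright on the chopping board again. Leave the other things where they are.

Things in the scene. Friction and masses are not known exactly. Their poses are not given: they have to be found in the camera images.
- juicer: White hand-cranked juicer with a suction foot, fixed on the worktop behind the chopping board. Origin on the worktop under the axis of its upright clear feed chute; z up, x along the barrel towards the crank, whose knob ends 165 mm from the axis at 130 mm height. Nothing on it stands higher than the chute's mouth.
- chute_mouth (a point): Centre of the chute's open top, 205 mm above the worktop. The chute is a round tube of 33 mm bore, 39 mm outside, flared over its top 8 mm to a 41 mm mouth, 47 mm outside. 63 mm below the mouth two flaps hinged on facing walls lie level and bar the bore; they swing only down (14 mm sweep), yield to a push of 4 to 8 N, then easier, and spring shut when nothing is between them.
- chute_floor (a point): Centre of the bottom of the chute, the flat of the juicer's screw, on the chute's axis 137 mm below the mouth (68 mm above the worktop). Two carrot lengths standing on it reach 56 mm up, 4 mm below the flaps' sweep.
- flap_a (a joint): One flap in the chute: 0 rad shut (level), 1.57 hanging straight down, pushed aside.
- flap_b (a joint): The flap facing it: 0 rad shut, 1.57 hanging down.
- carrot_in_chute_center (a point): Centre of the carrot length that is already in the chute, resting on the flaps: an upright cylinder, 28 mm diameter, 28 mm long, 20 g, z along its length.
- carrot_on_board_center (a point): Centre of the same kind of carrot length (28 mm diameter, 28 mm long, 20 g) that stands on end on the chopping board; z along its length. The board's top is 22 mm above the worktop.
- pusher: White plastic pusher standing upright on the board; origin at the centre of its foot, z up its axis, 136 mm long, 80 g. Round shaft 27 mm in diameter from the chamfered foot to 88 mm, collar 45 mm in diameter from 88 to 92 mm, round grip 27 mm in diameter to 128 mm, bead of 31 mm at the top. Foot on two carrots at the bottom of the chute, its collar is 7 mm above the mouth.
- board: Wooden chopping board, fixed, 230 x 340 x 22 mm, origin at the centre of its underside, y along its length, in front of the juicer. The carrot and the pusher stand on its half farther from the robot, in either order.
- garlic: Garlic bulb, 60 mm, on the near part of the board. A bystander; origin at its underside.
- lemon: Lemon, 78 x 55 x 56 mm, on the near part of the board. A bystander; origin at its underside.
- pepper_mill: Wooden pepper mill, 170 mm high, 58 mm wide, right of the juicer. A bystander; origin at its underside.
- salt_shaker: Glass salt shaker, 90 mm high, 44 mm wide, by the pepper mill. A bystander; origin at its underside.
- mug: White mug of tea, 101 mm high, right of the board. A bystander; origin at its underside.
Mind the look-alikes: they are no part of the job. There is more than one size of the pusher; the job needs the smallest.

How it is judged:
On the way:
1. both carrot lengths are down on the screw, one on the other, with the pusher pressing on the upper one with more than 4 N (z of carrot_in_chute_center in the frame of chute_floor below 0.0175 m and z of carrot_on_board_center in the frame of chute_floor below 0.0455 m and horizontal distance between carrot_on_board_center and chute_floor below 0.008 m and contact force between pusher and carrot_on_board above 4 N), for 0.2 s.
At the end, for the whole second after the job is handed in: Both carrot lengths stand one on the other at the bottom of the chute (within 3.5 mm of fully down, within 8 mm of its axis), both flaps are shut above them (less than 0.15 rad open), and the pusher stands upright (within 0.1 rad), released and at rest, on the chopping board (z of carrot_in_chute_center in the frame of chute_floor below 0.0175 m and horizontal distance between each of carrot_in_chute_center, carrot_on_board_center and chute_floor below 0.008 m and z of carrot_on_board_center in the frame of chute_floor below 0.0455 m and value of joint each of flap_a, flap_b below 0.15 rad and angle between pusher's own z axis and vertical below 0.1 rad and z of pusher in the frame of board between 0.017 and 0.027 m and x of pusher in the frame of board between -0.115 and 0.115 m and y of pusher in the frame of board between -0.17 and 0.17 m and linear speed of pusher below 0.03 m/s); the robot touches nothing.
It fails at once if a bystander (garlic, lemon, pepper mill, salt shaker or mug) is moved by more than 40 mm (distance of any of garlic, lemon, pepper_mill, salt_shaker, mug from where it was at the start of the episode above 0.04 m).
It also fails if it takes over 58 s, if anything falls off the work surface, if the arm or the gripper's body presses on something with over 40 N, if the wrist force passes 120 N, or if a joint passes its speed limit or range.

## Working session

There is one attempt and no reset: what is moved stays moved. The work goes in short steps, Python scripts to look and compute and a tool call to move; the robot and the scene stay as the last step left them, time stands still between calls to the robot, and variables do not carry over. Pictures are saved under pics/ and viewed, at most 10 in all, crops included, and the job is handed in when it is done.

Besides the shell and the picture viewer there is one more tool, called after "Request:" as name(argument=value, ...) on one line, values as JSON. step_arm: Moves the arm, as the interface text tells. Its arguments: {"type":"object","properties":{"moves":{"type":"array","items":{"type":"object","properties":{"rx":{"type":"number"},"ry":{"type":"number"},"rz":{"type":"number"},"dx":{"type":"number"},"dy":{"type":"number"},"dz":{"type":"number"},"gripper":{"type":"number"}}}},"grip_force":{"type":"number"}},"required":["moves"]}

```bash
mkdir -p pics; cat > h.py <<'E'
import numpy as np, cv2
from bench import r
def snap(n,f):
    im=r.grab_frame(n); cv2.imwrite('pics/'+f,im); return im
def ray(n,uv,ci=None):
    ci=ci or r.camera_info(n); R=cv2.Rodrigues(np.array(ci['rvec'],float))[0]; t=np.array(ci['tvec'],float).ravel()
    p=cv2.undistortPoints(np.array([[uv]],float),np.array(ci['mtx'],float),None).ravel()
    d=R.T@np.array([p[0],p[1],1]); return -R.T@t,d
def onz(n,uv,z,ci=None):
    o,d=ray(n,uv,ci); return o+d*(z-o[2])/d[2]
def proj(n,P,ci=None):
    ci=ci or r.camera_info(n); return cv2.projectPoints(np.array([P],float),np.array(ci['rvec'],float),np.array(ci['tvec'],float),np.array(ci['mtx'],float),None)[0].ravel()
E
python3 - <<'E'
from h import *
a=snap('scene','s0.png');b=snap('top','t0.png')
o=r.get_obs();print(o['clock'],o['tcp_pos'],o['orientation'],r.tcp_to_tips)
for n in('scene','top'): print(n,ray(n,(320,200)))
E
```

```text
0.1 [0.17262191 0.65203266 0.2524296 ] [-4.05361062e-01 -3.11519945e+00  2.58521790e-03] 0.022
scene (array([-0.09566233, -0.40741506,  1.14225681]), array([ 0.45280209,  0.07708421, -0.88827617]))
top (array([ 0.25609078, -0.305226  ,  1.11884742]), array([ 0.17044329, -0.02431666, -0.98515744]))
```

View pics/s0.png

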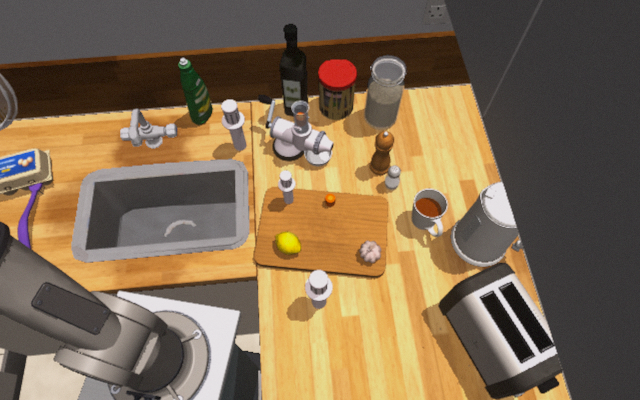

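View pics/t0.png

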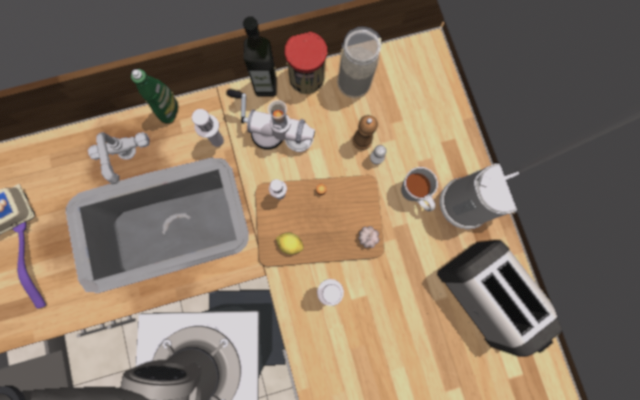

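Scene: the small pusher is on the board (scene 287,188; top 278,188), carrot at (330,200)/(320,189), and the chute mouth at (300,107)/(279,107). The bigger pushers stand off the board. I'll zoom in to measure.

```bash
python3 - <<'E'
from h import *
a=cv2.imread('pics/s0.png');b=cv2.imread('pics/t0.png')
A=cv2.resize(a[80:220,250:350],None,fx=4,fy=4,interpolation=cv2.INTER_CUBIC);B=cv2.resize(b[80:220,230:330],None,fx=4,fy=4,interpolation=cv2.INTER_CUBIC)
cv2.imwrite('pics/c0.png',np.hstack([A,B]))
for n,im in(('scene',a),('top',b)):
    h=cv2.cvtColor(im,cv2.COLOR_BGR2HSV);m=cv2.inRange(h,(5,200,170),(16,255,255))
    k,l,s,c=cv2.connectedComponentsWithStats(m)
    for i in range(1,k):
        if s[i,4]>15: print(n,s[i],c[i],onz(n,c[i],.042),onz(n,c[i],.165))
E
```

```text
scene [325 193  11  10  61] [330.08196721 197.54098361] [ 0.47698278 -0.33753973  0.042     ] [ 0.41296559 -0.34535124  0.165     ]
```

View pics/c0.png

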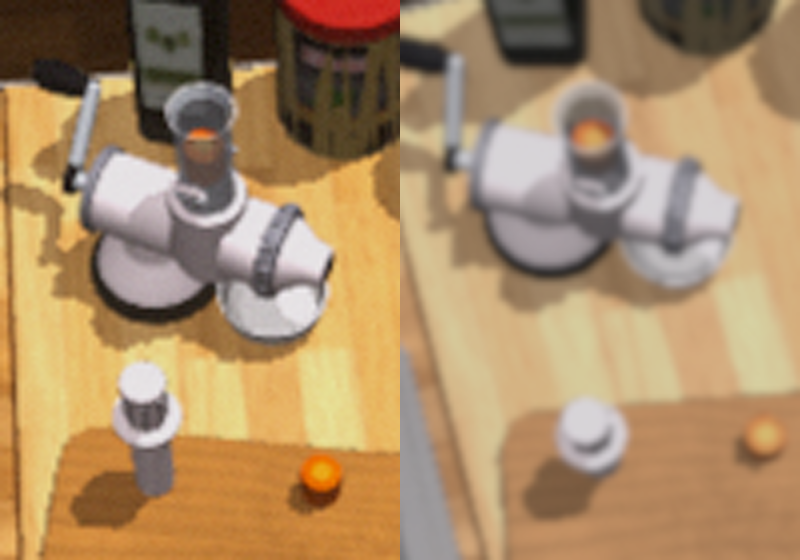

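The crop shows: chute mouth centre at scene (300.2,107) and top (277.5,107.5), pusher head at scene (285.5,175.5) and top (276.3,185.7), carrot top at scene (330.3,197.7) and top (321,189).

```bash
python3 - <<'E'
from h import *
for k,s,t,z in(('mouth',(300,106.7),(277.3,107),.205),('pusher',(285.3,175),(276.1,185.5),.158),('carrot',(330.2,198),(320.7,188.7),.047)):
    o1,d1=ray('scene',s);o2,d2=ray('top',t)
    q=np.linalg.lstsq(np.c_[d1,-d2],o2-o1,rcond=None)[0]
    print(k,onz('scene',s,z).round(4),onz('top',t,z).round(4),(o1+d1*q[0]).round(3),(o2+d2*q[1]).round(3))
R=cv2.Rodrigues(np.array(r.get_obs()['orientation']))[0];print(R.round(3))
ci=r.camera_info('wrist');Rc=cv2.Rodrigues(np.array(ci['rvec'],float))[0];C=-Rc.T@np.array(ci['tvec']).ravel()
print('cam in tcp',R.T@(C-r.get_obs()['tcp_pos']),(R.T@Rc.T).round(2),ci['mtx'])
E
```

```text
mouth [ 0.6388 -0.2316  0.205 ] [ 0.642  -0.2301  0.205 ] [ 0.646 -0.23   0.196] [ 0.646 -0.229  0.196]
pusher [ 0.4608 -0.2258  0.158 ] [ 0.4599 -0.2229  0.158 ] [ 0.461 -0.226  0.158] [ 0.46  -0.223  0.159]
carrot [ 0.4731 -0.3384  0.047 ] [ 0.4726 -0.3342  0.047 ] [ 0.474 -0.338  0.045] [ 0.473 -0.334  0.044]
[[-0.967  0.256 -0.   ]
 [ 0.256  0.967 -0.002]
 [-0.    -0.002 -1.   ]]
cam in tcp [ 0.07425269 -0.00013933 -0.12117735] [[ 0.   -0.96 -0.29]
 [ 1.    0.    0.  ]
 [-0.   -0.29  0.96]] [[328.5389059    0.         319.61756915]
 [  0.         328.5389059  194.83512335]
 [  0.           0.           1.        ]]
```

Request:
step_arm(moves=[{"rz": -7.4, "dz": -35}, {"rz": -7.4, "dz": -35}, {"dx": -44, "dy": -25.5}, {"dx": -44, "dy": -25.5}, {"dx": -44, "dy": -25.5}, {"dx": -44, "dy": -25.5}, {"dx": -25, "dy": -42}, {"dx": -25, "dy": -42}, {"dx": -25, "dy": -42}, {"dx": -25, "dy": -42}, {"dx": -25, "dy": -42}, {"dx": -25, "dy": -42}, {"dy": -50}, {"dy": -50}, {"dy": -50}, {"dy": -50}, {"dy": -50}, {"dy": -50}])

```text
invalid input at $.moves[0]: expected keys rx, ry, rz, dx, dy, dz, gripper
```

```bash
python3 - <<'E'
from h import *
o=r.get_obs();print(o['clock'],o['tcp_pos'],o['joints'])
print(cv2.Rodrigues(np.array(o['orientation']))[0].round(3))
for p in((265,95),(262,70),(308,85)):print('bottle',onz('top',p,0))
E
```

```text
0.1 [0.17262191 0.65203266 0.2524296 ] [-1.42008773  0.47770576  0.02234416  1.55635533 -0.01154067  1.10930993
 -0.08308508]
[[-0.967  0.256 -0.   ]
 [ 0.256  0.967 -0.002]
 [-0.    -0.002 -1.   ]]
bottle [ 0.76654933 -0.17700979  0.        ]
bottle [ 0.84608351 -0.16777281  0.        ]
bottle [ 0.79635294 -0.30426572  0.        ]
```

Request:
step_arm(moves=[{"rx": 0, "ry": 0, "rz": -7.4, "dx": 0, "dy": 0, "dz": -35, "gripper": 1}, {"rx": 0, "ry": 0, "rz": -7.4, "dx": 0, "dy": 0, "dz": -35, "gripper": 1}, {"rx": 0, "ry": 0, "rz": 0, "dx": -44, "dy": -25.5, "dz": 0, "gripper": 1}, {"rx": 0, "ry": 0, "rz": 0, "dx": -44, "dy": -25.5, "dz": 0, "gripper": 1}, {"rx": 0, "ry": 0, "rz": 0, "dx": -44, "dy": -25.5, "dz": 0, "gripper": 1}, {"rx": 0, "ry": 0, "rz": 0, "dx": -44, "dy": -25.5, "dz": 0, "gripper": 1}, {"rx": 0, "ry": 0, "rz": 0, "dx": -25, "dy": -42, "dz": 0, "gripper": 1}, {"rx": 0, "ry": 0, "rz": 0, "dx": -25, "dy": -42, "dz": 0, "gripper": 1}, {"rx": 0, "ry": 0, "rz": 0, "dx": -25, "dy": -42, "dz": 0, "gripper": 1}, {"rx": 0, "ry": 0, "rz": 0, "dx": -25, "dy": -42, "dz": 0, "gripper": 1}, {"rx": 0, "ry": 0, "rz": 0, "dx": -25, "dy": -42, "dz": 0, "gripper": 1}, {"rx": 0, "ry": 0, "rz": 0, "dx": -25, "dy": -42, "dz": 0, "gripper": 1}, {"rx": 0, "ry": 0, "rz": 0, "dx": 0, "dy": -50, "dz": 0, "gripper": 1}, {"rx": 0, "ry": 0, "rz": 0, "dx": 0, "dy": -50, "dz": 0, "gripper": 1}, {"rx": 0, "ry": 0, "rz": 0, "dx": 0, "dy": -50, "dz": 0, "gripper": 1}, {"rx": 0, "ry": 0, "rz": 0, "dx": 0, "dy": -50, "dz": 0, "gripper": 1}, {"rx": 0, "ry": 0, "rz": 0, "dx": 0, "dy": -50, "dz": 0, "gripper": 1}, {"rx": 0, "ry": 0, "rz": 0, "dx": 0, "dy": -50, "dz": 0, "gripper": 1}])

```text
clock: 2.35
tcp_pos: [0.4979, -0.0032, 0.3231]
orientation: [-0.001, -3.141, -0.0]
contact_force: [0.5, -0.5, 0.4]
grip_width: 0.085
gripper_force: 0.0
```

```bash
python3 - <<'E'
from h import *
o=r.get_obs();print(o['clock'],o['tcp_pos'],o['joints'])
print(cv2.Rodrigues(np.array(o['orientation']))[0].round(3))
E
```

```text
2.35 [ 0.49794677 -0.00324719  0.32312549] [-0.42188011  0.11155292  0.33352536  1.89921315 -0.04033277  1.13748379
  1.49708077]
[[-1.  0. -0.]
 [ 0.  1.  0.]
 [ 0.  0. -1.]]
```

Request:
step_arm(moves=[{"rx": 0, "ry": 0, "rz": 0, "dx": 4, "dy": -55.5, "dz": 0, "gripper": 1}, {"rx": 0, "ry": 0, "rz": 0, "dx": 4, "dy": -55.5, "dz": 0, "gripper": 1}, {"rx": 0, "ry": 0, "rz": 0, "dx": 4, "dy": -55.5, "dz": 0, "gripper": 1}, {"rx": 0, "ry": 0, "rz": 0, "dx": 4, "dy": -55.5, "dz": 0, "gripper": 1}, {"rx": 0, "ry": 0, "rz": 0, "dx": 4, "dy": -55.5, "dz": 0, "gripper": 1}, {"rx": 0, "ry": 0, "rz": 0, "dx": 4, "dy": -55.5, "dz": 0, "gripper": 1}, {"rx": 0, "ry": 0, "rz": 0, "dx": 0, "dy": 0, "dz": 45, "gripper": 1}, {"rx": 0, "ry": 0, "rz": 0, "dx": 0, "dy": 0, "dz": 45, "gripper": 1}, {"rx": 0, "ry": 0, "rz": 0, "dx": 0, "dy": 0, "dz": 45, "gripper": 1}, {"rx": 0, "ry": 0, "rz": 0, "dx": 0, "dy": 0, "dz": 0, "gripper": 1}, {"rx": 0, "ry": 0, "rz": 0, "dx": 0, "dy": 0, "dz": 0, "gripper": 1}])

```text
clock: 3.72
tcp_pos: [0.4749, -0.3353, 0.1897]
orientation: [0.001, 3.14, -0.001]
contact_force: [-0.2, 0.1, 0.9]
grip_width: 0.0853
gripper_force: 0.0
```

```bash
python3 - <<'E'
from h import *
ci=r.camera_info('wrist');o=r.get_obs();print(o['clock'],o['tcp_pos'],o['joints'])
im=snap('wrist','w1.png')
h=cv2.cvtColor(im,cv2.COLOR_BGR2HSV);m=cv2.inRange(h,(5,170,120),(18,255,255))
k,l,s,c=cv2.connectedComponentsWithStats(m)
for i in range(1,k):
    if s[i,4]>100: print(s[i],c[i],onz('wrist',c[i],.040,ci))
E
```

```text
3.725 [ 0.47485331 -0.33527102  0.18973239] [ 0.10606791  0.42927747  0.52230595  1.87547613 -0.26724998  0.90444378
  2.32562586]
```

View pics/w1.png

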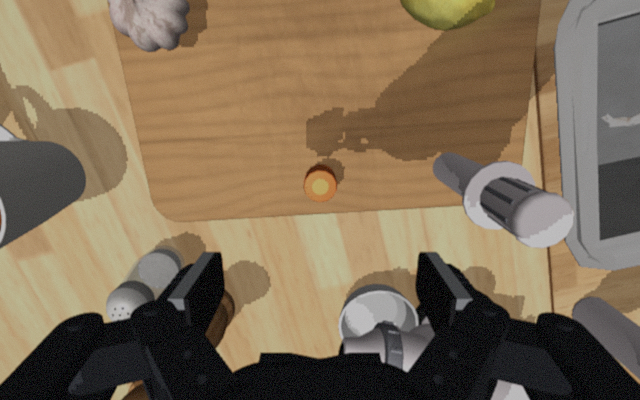

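The wrist view shows the carrot's top disc at (320,186). The pusher's head is at (544,219) and its foot at about (450,168).

```bash
python3 - <<'E'
from h import *
print(onz('wrist',(320,186.5),.050),onz('wrist',(544,219),.158),r.get_obs()['tcp_pos'])
im=cv2.imread('pics/w1.png');print(im[186,320],im[178,310],im[195,312])
h=cv2.cvtColor(im[150:220,290:350],cv2.COLOR_BGR2HSV);m=cv2.inRange(h,(3,150,100),(22,255,255))
k,l,s,c=cv2.connectedComponentsWithStats(m);print(s,c)
E
```

```text
[ 0.4735192 -0.3352984  0.05     ] [ 0.46023473 -0.2235583   0.158     ] [ 0.47524024 -0.33544674  0.19028465]
[ 99 164 186] [ 84 139 187] [ 75 131 186]
[[   0    0   60   70 3708]
 [  26   14    1    1    1]
 [  35   14    6    5    8]
 [  23   16    1    1    1]
 [  19   18    2    2    2]
 [  14   20   34   32  476]
 [  21   28    1    1    1]
 [  19   38    3    2    3]] [[29.09223301 34.41262136]
 [26.         14.        ]
 [37.75       16.375     ]
 [23.         16.        ]
 [19.5        18.5       ]
 [32.67857143 35.62184874]
 [21.         28.        ]
 [20.         38.66666667]]
```

Request:
step_arm(grip_force=30, moves=[{"rx": 0, "ry": 0, "rz": 0, "dx": 1.5, "dy": 0, "dz": 40, "gripper": 1}, {"rx": 0, "ry": 0, "rz": 0, "dx": 0, "dy": 0, "dz": 40, "gripper": 1}, {"rx": 0, "ry": 0, "rz": 0, "dx": 0, "dy": 0, "dz": 35, "gripper": 1}, {"rx": 0, "ry": 0, "rz": 0, "dx": 0, "dy": 0, "dz": 21, "gripper": 1}, {"rx": 0, "ry": 0, "rz": 0, "dx": 0, "dy": 0, "dz": 0, "gripper": 0}, {"rx": 0, "ry": 0, "rz": 0, "dx": 0, "dy": 0, "dz": 0, "gripper": -1}, {"rx": 0, "ry": 0, "rz": 0, "dx": 0, "dy": 0, "dz": 0, "gripper": -1}, {"rx": 0, "ry": 0, "rz": 0, "dx": 0, "dy": 0, "dz": 0, "gripper": -1}, {"rx": 0, "ry": 0, "rz": 0, "dx": 0, "dy": 0, "dz": 0, "gripper": -1}])

```text
clock: 4.9
tcp_pos: [0.4737, -0.3352, 0.0539]
orientation: [0.001, 3.139, -0.001]
contact_force: [-1.4, 0.7, 7.4]
grip_width: 0.0264
gripper_force: 29.2
```

Request:
step_arm(moves=[{"rx": 0, "ry": 0, "rz": 0, "dx": 0, "dy": 0, "dz": -40, "gripper": -1}, {"rx": 0, "ry": 0, "rz": 0, "dx": 0, "dy": 0, "dz": -59, "gripper": -1}, {"rx": 0, "ry": 0, "rz": 0, "dx": 0, "dy": 0, "dz": -59, "gripper": -1}, {"rx": 0, "ry": 0, "rz": 0, "dx": 0, "dy": 0, "dz": -59, "gripper": -1}, {"rx": 0, "ry": 0, "rz": 0, "dx": 0, "dy": 0, "dz": -59, "gripper": -1}, {"rx": 0, "ry": 0, "rz": 0, "dx": -42, "dy": 26, "dz": 0, "gripper": -1}, {"rx": 0, "ry": 0, "rz": 0, "dx": -42, "dy": 26, "dz": 0, "gripper": -1}, {"rx": 0, "ry": 0, "rz": 0, "dx": -42, "dy": 26, "dz": 0, "gripper": -1}, {"rx": 0, "ry": 0, "rz": 0, "dx": -42, "dy": 26, "dz": 0, "gripper": -1}, {"rx": 0, "ry": 0, "rz": 0, "dx": 0, "dy": 0, "dz": 0, "gripper": -1}, {"rx": 0, "ry": 0, "rz": 0, "dx": 0, "dy": 0, "dz": 0, "gripper": -1}])

```text
clock: 6.28
tcp_pos: [0.6402, -0.2313, 0.3286]
orientation: [-0.001, -3.141, 0.001]
contact_force: [-0.3, -1.1, -0.3]
grip_width: 0.0265
gripper_force: 29.9
```

```bash
python3 - <<'E'
from h import *
im=snap('wrist','w2.png');o=r.get_obs();print(o['clock'],o['tcp_pos'],proj('wrist',(.642,-.2305,.205)))
cv2.imwrite('pics/w2c.png',cv2.resize(im,(800,500)))
E
```

```text
6.325 [ 0.63973209 -0.2320236   0.32879122] [321.60999901 197.48607891]
```

View pics/w2c.png

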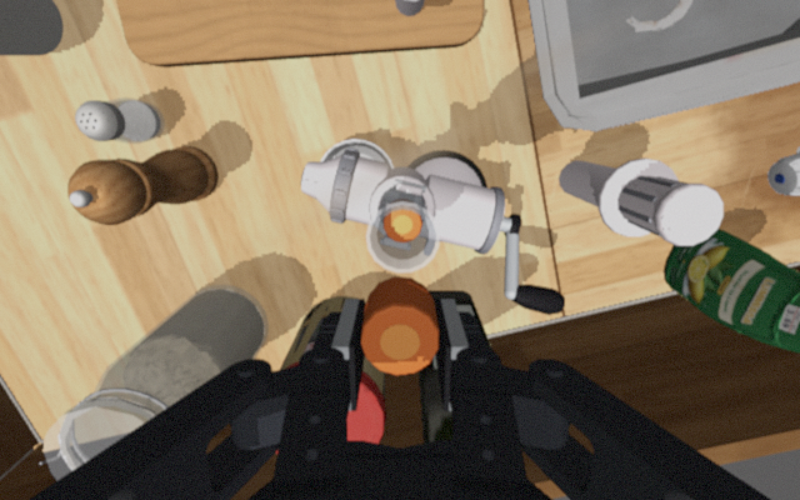

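The wrist view shows the carrot held upright in the fingers and the mouth rim near (322,190) in original pixels. I'll zoom to centre on it.

```bash
python3 - <<'E'
from h import *
im=cv2.imread('pics/w2.png');cv2.imwrite('pics/w2d.png',cv2.resize(im[130:230,280:370],None,fx=6,fy=6,interpolation=cv2.INTER_CUBIC))
E
```

```text
(no output)
```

View pics/w2d.png

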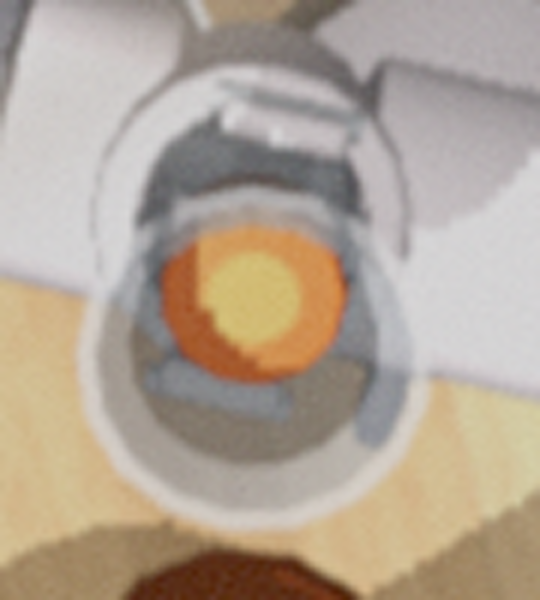

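```bash
python3 - <<'E'
from h import *
print(onz('wrist',(321.9,189.3),.205), r.get_obs()['tcp_pos'])
print([proj('wrist',(x,-.2305,.205)) for x in (.64-.0235,.64+.0235)],130+np.array([185,530])/6-.4)
ci=r.camera_info('wrist');R=cv2.Rodrigues(np.array(ci['rvec']))[0]
# held carrot bottom disc at pix (320,272)
o=r.get_obs();print(onz('wrist',(400*.8,342*.8),o['tcp_pos'][2]-.032))
E
```

```text
[ 0.63535137 -0.23027263  0.205     ] [ 0.63973209 -0.2320236   0.32879122]
[array([321.59725088, 165.40194723]), array([321.62018932, 223.13276262])] [160.43333333 217.93333333]
[ 0.6552314  -0.23184982  0.29679122]
```

```bash
python3 - <<'E'
from h import *
o=r.get_obs();z=o['tcp_pos'][2]-.004
print(o['tcp_pos'],[onz('wrist',(400*.8,v*.8),z).round(4) for v in(338,342,346)])
im=cv2.imread('pics/s0.png')
print([(n,proj(n,(x,-.2305,.205)).round(1)) for n in('scene','top') for x in(.6355,.640)])
# carrot in chute top at z=.170, pixel in w2d (255,298)
print(onz('wrist',(280+255/6-.4,130+303/6-.4),.170))
E
```

```text
[ 0.63973209 -0.2320236   0.32879122] [array([ 0.6373, -0.2318,  0.3248]), array([ 0.6388, -0.2318,  0.3248]), array([ 0.6404, -0.2318,  0.3248])]
[('scene', array([299.3, 107.7])), ('scene', array([299.7, 106.3])), ('top', array([277.5, 109.6])), ('top', array([277.5, 107.8]))]
[ 0.63693035 -0.2298774   0.17      ]
```

Request:
step_arm(moves=[{"rx": 0, "ry": 0, "rz": 0, "dx": 3, "dy": 1.5, "dz": 30, "gripper": -1}, {"rx": 0, "ry": 0, "rz": 0, "dx": 0, "dy": 0, "dz": 30, "gripper": -1}, {"rx": 0, "ry": 0, "rz": 0, "dx": 0, "dy": 0, "dz": 20, "gripper": -1}, {"rx": 0, "ry": 0, "rz": 0, "dx": 0, "dy": 0, "dz": 10, "gripper": -1}, {"rx": 0, "ry": 0, "rz": 0, "dx": 0, "dy": 0, "dz": 8, "gripper": -1}, {"rx": 0, "ry": 0, "rz": 0, "dx": 0, "dy": 0, "dz": 0, "gripper": -1}, {"rx": 0, "ry": 0, "rz": 0, "dx": 0, "dy": 0, "dz": 0, "gripper": -1}])

```text
clock: 7.2
tcp_pos: [0.6382, -0.2294, 0.2311]
orientation: [0.001, 3.14, -0.001]
contact_force: [0.1, 0.2, -0.8]
grip_width: 0.0261
gripper_force: 29.9
```

No contact, so the carrot is inside the flare. Releasing, then rising to look.

Request:
step_arm(moves=[{"rx": 0, "ry": 0, "rz": 0, "dx": 0, "dy": 0, "dz": 0, "gripper": 0.2}, {"rx": 0, "ry": 0, "rz": 0, "dx": 0, "dy": 0, "dz": 0, "gripper": 0.2}, {"rx": 0, "ry": 0, "rz": 0, "dx": 0, "dy": 0, "dz": 0, "gripper": 0.2}, {"rx": 0, "ry": 0, "rz": 0, "dx": 0, "dy": 0, "dz": -30, "gripper": 0.2}, {"rx": 0, "ry": 0, "rz": 0, "dx": 0, "dy": 0, "dz": -50, "gripper": 0.5}, {"rx": 0, "ry": 0, "rz": 0, "dx": 0, "dy": 0, "dz": -20, "gripper": 1}, {"rx": 0, "ry": 0, "rz": 0, "dx": 0, "dy": 0, "dz": 0, "gripper": 1}, {"rx": 0, "ry": 0, "rz": 0, "dx": 0, "dy": 0, "dz": 0, "gripper": 1}])

```text
clock: 8.2
tcp_pos: [0.6373, -0.2288, 0.3288]
orientation: [-0.001, -3.14, -0.001]
contact_force: [-0.3, 0.4, -0.1]
grip_width: 0.0854
gripper_force: 0.0
```

```bash
python3 - <<'E'
from h import *
im=snap('wrist','w3.png');o=r.get_obs();print(o['clock'],o['tcp_pos'],proj('wrist',(.6355,-.2303,.205)))
cv2.imwrite('pics/w3d.png',cv2.resize(im[130:230,280:370],None,fx=6,fy=6,interpolation=cv2.INTER_CUBIC))
h=cv2.cvtColor(im[130:230,280:370],cv2.COLOR_BGR2HSV);m=cv2.inRange(h,(3,120,80),(25,255,255))
E
```

```text
8.25 [ 0.6371667  -0.22873927  0.32851857] [317.40637379 193.14153087]
```

View pics/w3d.png

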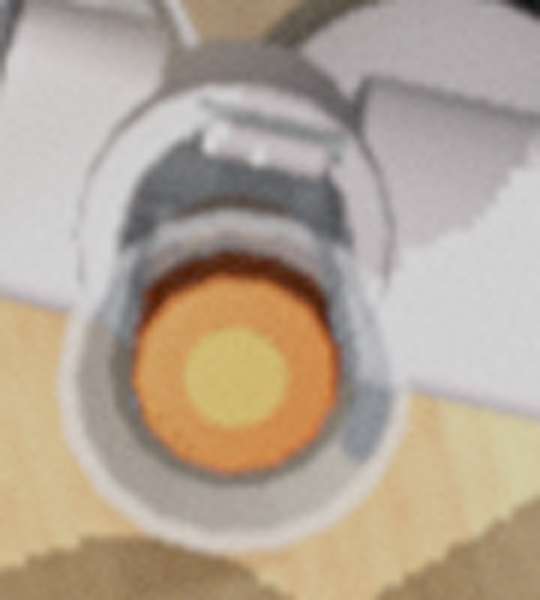

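The second carrot dropped in squarely, with its top just below the mouth. The rim centre is about (.6355,-.2297). Next, the pusher.

Request:
step_arm(grip_force=60, moves=[{"rx": 0, "ry": 0, "rz": 0, "dx": 59, "dy": 2, "dz": 0, "gripper": 1}, {"rx": 0, "ry": 0, "rz": 0, "dx": 59, "dy": 2, "dz": 0, "gripper": 1}, {"rx": 0, "ry": 0, "rz": 0, "dx": 59, "dy": 1, "dz": 0, "gripper": 1}, {"rx": 0, "ry": 0, "rz": 0, "dx": 0, "dy": 0, "dz": 50, "gripper": 1}, {"rx": 0, "ry": 0, "rz": 0, "dx": 0, "dy": 0, "dz": 50, "gripper": 1}, {"rx": 0, "ry": 0, "rz": 0, "dx": 0, "dy": 0, "dz": 0, "gripper": 1}, {"rx": 0, "ry": 0, "rz": 0, "dx": 0, "dy": 0, "dz": 0, "gripper": 1}])

```text
clock: 9.12
tcp_pos: [0.4613, -0.2245, 0.2312]
orientation: [0.001, 3.141, -0.001]
contact_force: [-0.2, -0.0, 0.4]
grip_width: 0.0854
gripper_force: 0.0
```

Request:
step_arm(grip_force=60, moves=[{"rx": 0, "ry": 0, "rz": 0, "dx": 1, "dy": 1, "dz": 40, "gripper": 1}, {"rx": 0, "ry": 0, "rz": 0, "dx": 0, "dy": 0, "dz": 35, "gripper": 1}, {"rx": 0, "ry": 0, "rz": 0, "dx": 0, "dy": 0, "dz": 16, "gripper": 1}, {"rx": 0, "ry": 0, "rz": 0, "dx": 0, "dy": 0, "dz": 0, "gripper": 0}, {"rx": 0, "ry": 0, "rz": 0, "dx": 0, "dy": 0, "dz": 0, "gripper": -1}, {"rx": 0, "ry": 0, "rz": 0, "dx": 0, "dy": 0, "dz": 0, "gripper": -1}, {"rx": 0, "ry": 0, "rz": 0, "dx": 0, "dy": 0, "dz": 0, "gripper": -1}, {"rx": 0, "ry": 0, "rz": 0, "dx": 0, "dy": 0, "dz": 0, "gripper": -1}])

```text
clock: 10.12
tcp_pos: [0.4609, -0.2235, 0.1406]
orientation: [0.001, 3.139, -0.001]
contact_force: [0.4, 0.6, 5.4]
grip_width: 0.0275
gripper_force: 58.5
```

Request:
step_arm(moves=[{"rx": 0, "ry": 0, "rz": 0, "dx": 0, "dy": 0, "dz": -40, "gripper": -1}, {"rx": 0, "ry": 0, "rz": 0, "dx": 0, "dy": 0, "dz": -55, "gripper": -1}, {"rx": 0, "ry": 0, "rz": 0, "dx": 0, "dy": 0, "dz": -55, "gripper": -1}, {"rx": 0, "ry": 0, "rz": 0, "dx": 0, "dy": 0, "dz": -55, "gripper": -1}, {"rx": 0, "ry": 0, "rz": 0, "dx": -35, "dy": -1, "dz": -15, "gripper": -1}, {"rx": 0, "ry": 0, "rz": 0, "dx": -50, "dy": -2, "dz": 0, "gripper": -1}, {"rx": 0, "ry": 0, "rz": 0, "dx": -50, "dy": -2, "dz": 0, "gripper": -1}, {"rx": 0, "ry": 0, "rz": 0, "dx": -40, "dy": -1, "dz": 0, "gripper": -1}, {"rx": 0, "ry": 0, "rz": 0, "dx": 0, "dy": 0, "dz": 0, "gripper": -1}, {"rx": 0, "ry": 0, "rz": 0, "dx": 0, "dy": 0, "dz": 0, "gripper": -1}, {"rx": 0, "ry": 0, "rz": 0, "dx": 0, "dy": 0, "dz": 0, "gripper": -1}])

```text
clock: 11.5
tcp_pos: [0.6337, -0.2298, 0.3599]
orientation: [0.003, 3.141, 0.0]
contact_force: [0.5, 0.0, -1.2]
grip_width: 0.0272
gripper_force: 59.3
```

```bash
python3 - <<'E'
from h import *
im=snap('wrist','w4.png');o=r.get_obs();print(o['clock'],o['tcp_pos'],proj('wrist',(.6355,-.2297,.205)),proj('wrist',np.array(o['tcp_pos'])-[0,0,.1186]))
cv2.imwrite('pics/w4d.png',cv2.resize(im[120:320,230:410],None,fx=3,fy=3,interpolation=cv2.INTER_CUBIC))
E
```

```text
11.55 [ 0.63381773 -0.2296265   0.35998495] [319.4457871  186.06357809] [319.54563114 196.5871704 ]
```

View pics/w4d.png

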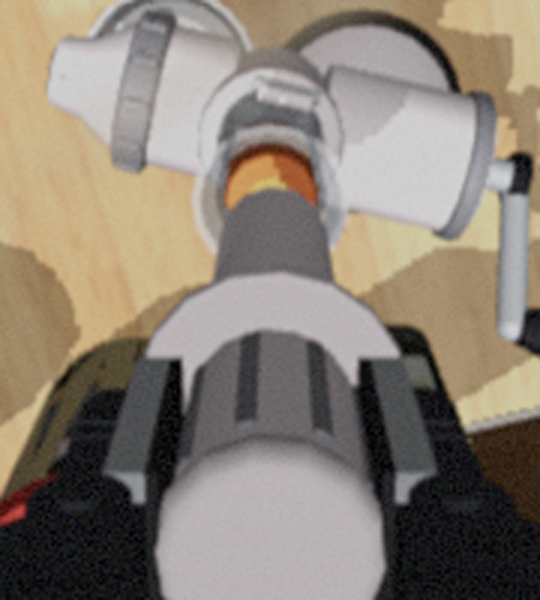

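Request:
step_arm(grip_force=100, moves=[{"rx": 0, "ry": 0, "rz": 0, "dx": -2.5, "dy": 0, "dz": 15, "gripper": -1}, {"rx": 0, "ry": 0, "rz": 0, "dx": 0, "dy": 0, "dz": 15, "gripper": -1}, {"rx": 0, "ry": 0, "rz": 0, "dx": 0, "dy": 0, "dz": 8, "gripper": -1}, {"rx": 0, "ry": 0, "rz": 0, "dx": 0, "dy": 0, "dz": 5, "gripper": -1}, {"rx": 0, "ry": 0, "rz": 0, "dx": 0, "dy": 0, "dz": 0, "gripper": -1}, {"rx": 0, "ry": 0, "rz": 0, "dx": 0, "dy": 0, "dz": 0, "gripper": -1}])

```text
clock: 12.3
tcp_pos: [0.6376, -0.2293, 0.317]
orientation: [0.001, 3.141, -0.0]
contact_force: [-0.3, -0.1, 1.5]
grip_width: 0.0266
gripper_force: 98.4
```

Request:
step_arm(moves=[{"rx": 0, "ry": 0, "rz": 0, "dx": 0, "dy": 0, "dz": 4, "gripper": -1}, {"rx": 0, "ry": 0, "rz": 0, "dx": 0, "dy": 0, "dz": 4, "gripper": -1}, {"rx": 0, "ry": 0, "rz": 0, "dx": 0, "dy": 0, "dz": 4, "gripper": -1}, {"rx": 0, "ry": 0, "rz": 0, "dx": 0, "dy": 0, "dz": 0, "gripper": -1}])

```text
clock: 12.8
tcp_pos: [0.637, -0.2292, 0.3037]
orientation: [-0.001, -3.141, -0.0]
contact_force: [-0.5, -0.4, 0.1]
grip_width: 0.0262
gripper_force: 98.0
```

Request:
step_arm(moves=[{"rx": 0, "ry": 0, "rz": 0, "dx": 0, "dy": 0, "dz": 5, "gripper": -1}, {"rx": 0, "ry": 0, "rz": 0, "dx": 0, "dy": 0, "dz": 5, "gripper": -1}, {"rx": 0, "ry": 0, "rz": 0, "dx": 0, "dy": 0, "dz": 5, "gripper": -1}, {"rx": 0, "ry": 0, "rz": 0, "dx": 0, "dy": 0, "dz": 5, "gripper": -1}, {"rx": 0, "ry": 0, "rz": 0, "dx": 0, "dy": 0, "dz": 5, "gripper": -1}, {"rx": 0, "ry": 0, "rz": 0, "dx": 0, "dy": 0, "dz": 0, "gripper": -1}])

```text
clock: 13.55
tcp_pos: [0.6369, -0.229, 0.2785]
orientation: [-0.001, -3.14, -0.001]
contact_force: [-0.3, -0.2, -1.0]
grip_width: 0.0262
gripper_force: 98.2
```

Request:
step_arm(moves=[{"rx": 0, "ry": 0, "rz": 0, "dx": 0, "dy": 0, "dz": 5, "gripper": -1}, {"rx": 0, "ry": 0, "rz": 0, "dx": 0, "dy": 0, "dz": 5, "gripper": -1}, {"rx": 0, "ry": 0, "rz": 0, "dx": 0, "dy": 0, "dz": 5, "gripper": -1}, {"rx": 0, "ry": 0, "rz": 0, "dx": 0, "dy": 0, "dz": 5, "gripper": -1}, {"rx": 0, "ry": 0, "rz": 0, "dx": 0, "dy": 0, "dz": 5, "gripper": -1}, {"rx": 0, "ry": 0, "rz": 0, "dx": 0, "dy": 0, "dz": 5, "gripper": -1}, {"rx": 0, "ry": 0, "rz": 0, "dx": 0, "dy": 0, "dz": 0, "gripper": -1}])

```text
clock: 14.42
tcp_pos: [0.637, -0.2291, 0.2486]
orientation: [-0.001, -3.14, -0.0]
contact_force: [-0.3, -0.2, -1.7]
grip_width: 0.0265
gripper_force: 98.2
```

Request:
step_arm(moves=[{"rx": 0, "ry": 0, "rz": 0, "dx": 0, "dy": 0, "dz": 3, "gripper": -1}, {"rx": 0, "ry": 0, "rz": 0, "dx": 0, "dy": 0, "dz": 3, "gripper": -1}, {"rx": 0, "ry": 0, "rz": 0, "dx": 0, "dy": 0, "dz": 1, "gripper": -1}, {"rx": 0, "ry": 0, "rz": 0, "dx": 0, "dy": 0, "dz": 0, "gripper": -1}])

```text
clock: 14.92
tcp_pos: [0.6379, -0.2295, 0.2432]
orientation: [0.001, 3.14, -0.001]
contact_force: [-0.5, -0.7, 4.6]
grip_width: 0.0263
gripper_force: 98.3
```

Request:
step_arm(moves=[{"rx": 0, "ry": 0, "rz": 0, "dx": 0, "dy": 0, "dz": 1.5, "gripper": -1}, {"rx": 0, "ry": 0, "rz": 0, "dx": 0, "dy": 0, "dz": 1.5, "gripper": -1}, {"rx": 0, "ry": 0, "rz": 0, "dx": 0, "dy": 0, "dz": 0, "gripper": -1}, {"rx": 0, "ry": 0, "rz": 0, "dx": 0, "dy": 0, "dz": 0, "gripper": -1}, {"rx": 0, "ry": 0, "rz": 0, "dx": 0, "dy": 0, "dz": 0, "gripper": -1}])

```text
clock: 15.55
tcp_pos: [0.6395, -0.2298, 0.243]
orientation: [0.0, 3.135, -0.001]
contact_force: [-1.0, 2.0, 16.4]
grip_width: 0.0264
gripper_force: 99.2
```

Pressed at 16 N, with the foot at the expected height. Drawing out.

Request:
step_arm(moves=[{"rx": 0, "ry": 0, "rz": 0, "dx": 0, "dy": 0, "dz": -5, "gripper": -1}, {"rx": 0, "ry": 0, "rz": 0, "dx": 0, "dy": 0, "dz": -10, "gripper": -1}, {"rx": 0, "ry": 0, "rz": 0, "dx": 0, "dy": 0, "dz": -10, "gripper": -1}, {"rx": 0, "ry": 0, "rz": 0, "dx": 0, "dy": 0, "dz": -15, "gripper": -1}, {"rx": 0, "ry": 0, "rz": 0, "dx": 0, "dy": 0, "dz": -20, "gripper": -1}, {"rx": 0, "ry": 0, "rz": 0, "dx": 0, "dy": 0, "dz": -20, "gripper": -1}, {"rx": 0, "ry": 0, "rz": 0, "dx": 0, "dy": 0, "dz": -20, "gripper": -1}, {"rx": 0, "ry": 0, "rz": 0, "dx": 0, "dy": 0, "dz": -20, "gripper": -1}, {"rx": 0, "ry": 0, "rz": 0, "dx": 0, "dy": 0, "dz": 0, "gripper": -1}, {"rx": 0, "ry": 0, "rz": 0, "dx": 0, "dy": 0, "dz": 0, "gripper": -1}])

```text
clock: 16.8
tcp_pos: [0.6371, -0.229, 0.3589]
orientation: [-0.001, -3.141, -0.001]
contact_force: [0.2, 0.4, -1.5]
grip_width: 0.0264
gripper_force: 98.6
```

```bash
python3 - <<'E'
from h import *
im=snap('wrist','w5.png');s=snap('scene','s5.png');o=r.get_obs();print(o['clock'],o['tcp_pos'],o['orientation'])
A=cv2.resize(im[120:320,230:410],None,fx=2.8,fy=2.8,interpolation=cv2.INTER_CUBIC)
cv2.imwrite('pics/w5d.png',A)
E
```

```text
16.9 [ 0.63690398 -0.22889364  0.35827457] [-6.41452137e-04 -3.13989917e+00 -8.72984400e-04]
```

View pics/w5d.png

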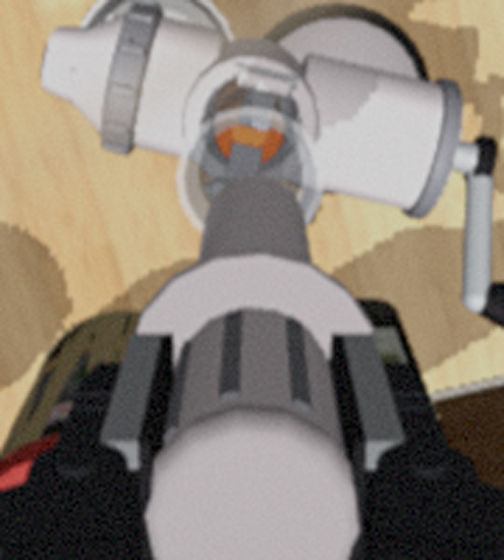

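Request:
step_arm(moves=[{"rx": 0, "ry": 0, "rz": 0, "dx": 46, "dy": 1.5, "dz": 0, "gripper": -1}, {"rx": 0, "ry": 0, "rz": 0, "dx": 50, "dy": 2, "dz": 0, "gripper": -1}, {"rx": 0, "ry": 0, "rz": 0, "dx": 50, "dy": 2, "dz": 0, "gripper": -1}, {"rx": 0, "ry": 0, "rz": 0, "dx": 35, "dy": 0, "dz": 20, "gripper": -1}, {"rx": 0, "ry": 0, "rz": 0, "dx": 0, "dy": 0, "dz": 50, "gripper": -1}, {"rx": 0, "ry": 0, "rz": 0, "dx": 0, "dy": 0, "dz": 50, "gripper": -1}, {"rx": 0, "ry": 0, "rz": 0, "dx": 0, "dy": 0, "dz": 50, "gripper": -1}, {"rx": 0, "ry": 0, "rz": 0, "dx": 0, "dy": 0, "dz": 30, "gripper": -1}, {"rx": 0, "ry": 0, "rz": 0, "dx": 0, "dy": 0, "dz": 10, "gripper": -1}, {"rx": 0, "ry": 0, "rz": 0, "dx": 0, "dy": 0, "dz": 0, "gripper": -1}, {"rx": 0, "ry": 0, "rz": 0, "dx": 0, "dy": 0, "dz": 0, "gripper": -1}])

```text
clock: 18.27
tcp_pos: [0.4571, -0.224, 0.1505]
orientation: [0.001, 3.139, -0.001]
contact_force: [0.3, 0.2, -0.8]
grip_width: 0.0266
gripper_force: 98.6
```

Request:
step_arm(moves=[{"rx": 0, "ry": 0, "rz": 0, "dx": 0, "dy": 0, "dz": 5, "gripper": -1}, {"rx": 0, "ry": 0, "rz": 0, "dx": 0, "dy": 0, "dz": 3, "gripper": -1}, {"rx": 0, "ry": 0, "rz": 0, "dx": 0, "dy": 0, "dz": 1, "gripper": -1}, {"rx": 0, "ry": 0, "rz": 0, "dx": 0, "dy": 0, "dz": 1, "gripper": -1}, {"rx": 0, "ry": 0, "rz": 0, "dx": 0, "dy": 0, "dz": 0, "gripper": -1}, {"rx": 0, "ry": 0, "rz": 0, "dx": 0, "dy": 0, "dz": 0, "gripper": -1}])

```text
clock: 19.02
tcp_pos: [0.4576, -0.2239, 0.1407]
orientation: [0.001, 3.139, 0.0]
contact_force: [-1.3, 2.1, 11.9]
grip_width: 0.0266
gripper_force: 99.8
```

Request:
step_arm(grip_force=20, moves=[{"rx": 0, "ry": 0, "rz": 0, "dx": 0, "dy": 0, "dz": -1, "gripper": -1}, {"rx": 0, "ry": 0, "rz": 0, "dx": 0, "dy": 0, "dz": 0, "gripper": 0}, {"rx": 0, "ry": 0, "rz": 0, "dx": 0, "dy": 0, "dz": 0, "gripper": 0.5}, {"rx": 0, "ry": 0, "rz": 0, "dx": 0, "dy": 0, "dz": 0, "gripper": 1}, {"rx": 0, "ry": 0, "rz": 0, "dx": 0, "dy": 0, "dz": 0, "gripper": 1}, {"rx": 0, "ry": 0, "rz": 0, "dx": 0, "dy": 0, "dz": -30, "gripper": 1}, {"rx": 0, "ry": 0, "rz": 0, "dx": 0, "dy": 0, "dz": -40, "gripper": 1}, {"rx": 0, "ry": 0, "rz": 0, "dx": 0, "dy": 0, "dz": -50, "gripper": 1}, {"rx": 0, "ry": 0, "rz": 0, "dx": 0, "dy": 0, "dz": -50, "gripper": 1}, {"rx": 0, "ry": 0, "rz": 0, "dx": -50, "dy": 0, "dz": -15, "gripper": 1}, {"rx": 0, "ry": 0, "rz": 0, "dx": -60, "dy": -2, "dz": 0, "gripper": 1}, {"rx": 0, "ry": 0, "rz": 0, "dx": -60, "dy": -2, "dz": 0, "gripper": 1}, {"rx": 0, "ry": 0, "rz": 0, "dx": 0, "dy": 0, "dz": 0, "gripper": 1}, {"rx": 0, "ry": 0, "rz": 0, "dx": 0, "dy": 0, "dz": 0, "gripper": 1}])

```text
clock: 20.78
tcp_pos: [0.6257, -0.2281, 0.3246]
orientation: [-0.002, -3.14, 0.001]
contact_force: [0.1, -0.7, 0.5]
grip_width: 0.0855
gripper_force: 0.0
```

```bash
python3 - <<'E'
from h import *
im=snap('wrist','w6.png');s=snap('scene','s6.png');t=snap('top','t6.png');o=r.get_obs();print(o['clock'],o['tcp_pos'])
c=proj('wrist',(.6365,-.2297,.142));print(c);x,y=int(c[0]),int(c[1])
A=cv2.resize(im[y-38:y+62,x-40:x+40],(400,500),interpolation=cv2.INTER_CUBIC)
B=cv2.resize(im[0:400,160:480],(400,500))
cv2.imwrite('pics/f.png',np.hstack([A,B]))
E
```

```text
20.925 [ 0.62517297 -0.22835086  0.3259581 ]
[318.15132551 187.76876885]
```

View pics/f.png

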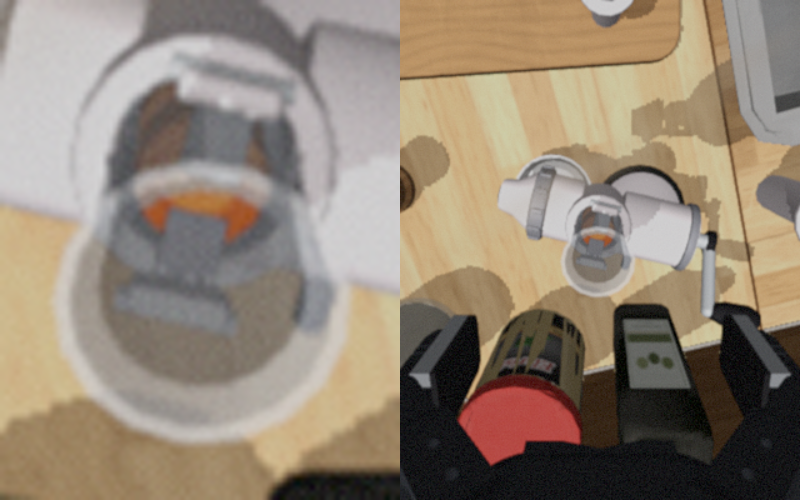

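The flaps appear level over the carrots. In the full view the pusher's collar and foot are at the top edge. I'll check its uprightness numerically against the first scene image.

```bash
python3 - <<'E'
from h import *
for n,(x0,x1,y0,y1) in(('s',(272,302,165,210)),('t',(262,294,172,204))):
    a=cv2.imread(f'pics/{n}0.png',0);b=cv2.imread(f'pics/{n}6.png',0)
    q=cv2.matchTemplate(b[y0-10:y1+10,x0-10:x1+10],a[y0:y1,x0:x1],cv2.TM_CCOEFF_NORMED);_,v,_,p=cv2.minMaxLoc(q);print(n,v,p[0]-10,p[1]-10)
print(r.get_obs()['contact_force'])
E
```

```text
s 0.8973296880722046 0 2
t 0.9818941950798035 0 2
[-0.16345784  0.1337922  -0.11719684]
```

```bash
python3 -c "
from bench import r
print(r.hand_in())"
```

```text
the job is handed in; nothing more can be done
None
```

The job is handed in: both carrots were pressed down at about 16 N, and in the last pictures the flaps look shut and the pusher stands upright on the board about 5 mm from where it started; hand-in gave no verdict.

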